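Index the syringe carousel and press the plunger

TASK

Turn the syringe carousel by pushing a fingertip against one of its bare spokes until the thick syringe hangs over the middle of the small steel dish, then press that syringe's plunger all the way down with a fingertip and move clear. Turn it by the spokes only, not by the syringes; leave the two thin syringes and their plungers alone, lift nothing, and do not disturb the dish or the other things on the bench.

Things in the scene. Friction and masses are not known exactly. Their poses are not given: they have to be found in the camera images.
- stand: Fixed carousel stand: dark steel plate 210 x 240 mm (250 x 248 mm with its two foot bars), top 10 mm above the bench, with a 42 mm square black motor block (to 50 mm height) in its middle. The origin is on the vertical turning axis of the carousel, at bench height; z is up.
- carousel (a joint): Angle of the carousel on the stand, rad, growing counter-clockwise seen from above, limits -2.2 to 2.2. White hub, 28 mm radius, top at 175 mm with a steel pin to 187 mm; three bare spokes and, midway between them, three brackets with upright syringes on a 75 mm radius. Light friction (about 1.3 N at 120 mm radius), no detents: it stays where it is left.
- spoke1_tip (a point): Centre of the ball end (9 mm radius) of a bare spoke: a horizontal aluminium rod, 12 mm diameter, axis 165 mm above the bench, running outward from the hub to this point at 145 mm radius. There is nothing else at the spoke's height beyond 100 mm radius. This spoke is 60 degrees counter-clockwise (from above) of the thick syringe.
- spoke2_tip (a point): The same on the spoke straight across the hub from the thick syringe.
- spoke3_tip (a point): The same on the spoke 60 degrees clockwise of the thick syringe.
- thick_nozzle (a point): Lower tip of the nozzle of the thick syringe, 55 mm above the bench, on the syringe's axis at 75 mm radius from the turning axis.
- thick_barrel: The thick syringe's clear barrel (38 mm diameter, from 67 to 152 mm height, white collar 44 mm diameter and flange at its top, to 155 mm), sitting in a clip on the carousel; it could be lifted 12 mm. Origin on its axis at bench height.
- thick_plunger: The thick syringe's plunger, ending in a white thumb disc 42 mm diameter, 4 mm thick. Origin: centre of the disc's top face, 195 mm above the bench when fully out (it starts 0 to 5 mm lower), 170 mm when fully down (hard stop). Sliding friction about 4 N, no spring: it stays where it is left. It can also be pulled up 8 mm.
- thin_a_barrel: A thin syringe (barrel 22 mm diameter) on the carousel, 120 degrees counter-clockwise of the thick one. Origin on its axis at bench height.
- thin_b_barrel: The other thin syringe, 120 degrees clockwise of the thick one.
- thin_a_plunger: Thumb disc of the first thin syringe's plunger, white, 26 mm diameter. Origin: centre of its top face, at 195 mm.
- thin_b_plunger: The same on the other thin syringe.
- dish: Small open stainless steel dish, 68 mm diameter at the rim, 22 mm high, standing loose on the stand's plate, its centre 75 mm from the turning axis, at one of two stations. Origin: centre of its underside.
- weight: Steel calibration weight with a knob, 36 mm diameter, 36 mm high, on the stand's plate at the other station. Origin: centre of its underside.
- small_weight: Small steel weight, 26 mm diameter, 32 mm high, on the stand's plate. Bystander.
- bowl: Big steel bowl, 240 mm diameter, 70 mm high. Bystander.
- jar: White jar, 60 mm diameter, 85 mm high. Bystander.
- big_weight: Big steel weight, 64 mm diameter, 85 mm high. Bystander.
- loose_syringe: Thin syringe lying on the bench, 135 mm long. Bystander.
- driver: Screwdriver lying on the bench. Bystander.
There are look-alikes about, which are no part of the job. Leave any brown, orange or purple look-alike of the dish alone.

How it is judged:
On the way, in this order (a step that is already met when the one before it is completed fails the run):
1. the thick syringe hangs over the dish, carousel at rest (horizontal distance between thick_nozzle and dish below 0.012 m and velocity of joint carousel between -0.1 and 0.1 rad/s), for 0.2 s.
2. the thick syringe's plunger is fully down, still over the dish (height (world z) of thick_plunger below 0.174 m and horizontal distance between thick_nozzle and dish below 0.012 m), for 0.1 s.
At the end, for the whole second after the job is handed in: The thick syringe's nozzle is within 12 mm (horizontally) of the dish's centre, its plunger is pressed more than 21 of 25 mm, the carousel is at rest, the dish is within 10 mm of where it stood, and the thin syringes' plungers are pressed less than 4 mm (all of step 2 and velocity of joint carousel between -0.05 and 0.05 rad/s and distance of dish from where it was at the start of the episode below 0.01 m and height (world z) of each of thin_a_plunger, thin_b_plunger above 0.191 m); the robot touches nothing.
It fails at once if a syringe barrel or a thin syringe's plunger is pushed with more than 3 N (contact force between any of the fingers, the arm and thick_barrel above 3 N or contact force between any of the fingers, the arm and thin_a_barrel above 3 N or contact force between any of the fingers, the arm and thin_b_barrel above 3 N or contact force between any of the fingers, the arm and thin_a_plunger above 3 N or contact force between any of the fingers, the arm and thin_b_plunger above 3 N).
It fails at once if the thick plunger is pushed (over 3 N) or pressed past 10 mm while its nozzle is more than 16 mm from the dish's centre (horizontal distance between thick_nozzle and dish above 0.016 m and (contact force between any of the fingers, the arm and thick_plunger above 3 N or height (world z) of thick_plunger below 0.185 m)).
It fails at once if a thin syringe's plunger is pressed by more than 4 mm, or any plunger is pulled up more than 4 mm beyond its out position, or a syringe is lifted more than 4 mm in its clip (height (world z) of any of thin_a_plunger, thin_b_plunger below 0.191 m or height (world z) of any of thick_plunger, thin_a_plunger, thin_b_plunger above 0.199 m or height (world z) of any of thick_barrel, thin_a_barrel, thin_b_barrel above 0.004 m).
It fails at once if the dish is lifted or shifted by more than 15 mm (distance of dish from where it was at the start of the episode above 0.015 m).
It fails at once if a bystander is lifted or shifted by more than 25 mm (distance of any of weight, small_weight, bowl, jar, big_weight, loose_syringe, driver from where it was at the start of the episode above 0.025 m).
It also fails if it takes over 51 s, if anything falls off the work surface, if the arm or the gripper's body presses on something with over 40 N, if the wrist force passes 120 N, or if a joint passes its speed limit or range.

ROBOT

A 7-joint arm with a two-finger parallel gripper is mounted at the origin on the work surface. World frame = base frame: x ahead of the robot, y to its left, z up, the work surface at z = 0. Lengths are in m, angles in rad, forces in N, time in s.
With the tool pointing down it reaches from about 0.425 to 0.875 m from the base axis. Payload 4.7 kg.
Tool frame: the origin (TCP) lies at the very end of the fingers, on their centre line; the grasp point (between the pads) lies 19 mm behind it (env.hold_point_z is the distance from the TCP to the grasp point, in m); z points along the fingers, y is the line along which they close (so a half turn about z gives the same grasp; the last joint's range is limited). The gripper opens to 85 mm and grips with 20 to 120 N. Pads are 22 mm wide; open, the fingers measure 114 mm over their backs; the gripper's body (76 mm by 85 mm) begins 54 mm behind the grasp point. The pads swing forward as they close: fully open they stand 13 mm farther back than shut.
Start: joints at [1.265, 0.321, -0.07, 1.45, 0.023, 1.371, -0.057], TCP at [0.204, -0.617, 0.231] pointing down, gripper open.
Joint ranges: [-2.86, 2.86], [-0.3, 2.09], [-1.38, 1.24], [0.06, 2.45], [-1.56, 4.7], [0.09, 2.05], [-2.69, 2.69]. Speed limits (rad/s): [2.57, 2.57, 3.14, 3.14, 3.14, 3.14, 3.14].

INTERFACE

Orientations are given as a unit quaternion [x, y, z, w].
In Python, from station import env gives the robot as it stands. The module is installed in compiled form; this text tells all that it offers.
- The arm moves only by the shell command python3 -m jog 'ROWS' [FORCE]. ROWS is a JSON object of lists of equal length, an entry for each row: "delta_rot": the turn, a rotation vector about the tool's x, y, z in units of 5 degrees (1.0 is 5 degrees), a list of three; "travel": the shift along the tool's x, y, z in units of 30 mm (1.0 is 30 mm), a list of three; "hand": the finger opening in mm, from 0 to 85.4. In form: {"delta_rot": [[ax, ay, az], ...], "travel": [[x, y, z], ...], "hand": [hand, ...]}. A call has exactly 8 rows; each row shifts and turns the commanded pose from where the row before left it, along the tool's axes as they then stand; what a row does not reach is not made up. A row lasts 1/8 s, in which the tool goes at most 62.5 mm and 10.7 degrees, less where a joint would pass 70% of its speed; a pose out of reach is approached as far as the arm can. A call is refused whole if a number of a shift passes 1 or a number of a turn 1, either way. A call with a gripper value outside its range is refused whole. The fingers move at their own pace and stop on an object; FORCE is the grip in N (left out, the last holds). Time passes only in rows, so rows that do not move let the fingers close, or fill a call up. It gives the time, the measured TCP pose, the force, the opening and the grip force at its end, in the units of the state.
- env.get_obs(): the state, without advancing time (a new reading comes with each control period).
- env.snapshot(name): name is "scene" or "top" or "wrist"; returns the picture (384x512x3 uint8, red, green, blue); there is no depth.
- env.camera_model(name): a dict with "fovy" (degrees; the focal length in pixels is half the picture's height over the tangent of half this angle, whatever the lens; pixels are square), "cx", "cy" (the principal point, pixels), "extrinsics" (4x4, takes a point from camera to world coordinates); the wrist camera has in their place "tool_from_camera" (4x4, takes a point from camera to tool coordinates, whose origin is the TCP and whose axes are the flange's). Camera axes: x right, y up, looking along -z (the intrinsics and any distortion apply to the point x, -y, -z); pixel columns grow to the right and rows downward; lengths in m; the calibration is good to about 2 mm. The wrist camera is an equidistant fisheye: a pixel r from the principal point sees the ray r / f radians off the axis. A picture is of the moment at which its call begins: read the wrist's pose just before it. camera_model takes no time and is no camera call.
- env.sign_off(): hands the job in; it is judged then, once.
The state is a dict: "t": time; "q": joint angles; "joint_vel": joint speeds; "joint_efforts": joint torques, N m; "position": TCP position; "tool_rot": TCP orientation; "force": force on the tool from outside, world axes, zero at the start; "wrist_torque": the same for the moment, N m; "finger_gap": finger opening in m; "gripper_force": force on a finger pad.
Only numpy, scipy, OpenCV 4.12 (cv2) and the standard library are available. Lean on these libraries where they do the work, as an engineer would, in place of code of your own. Each camera call takes 0.05 s, during which the arm holds its last target. There are 200 camera calls.

## Working session

There is one attempt and no reset: what is moved stays moved. The work goes in short steps, Python scripts to look and compute and a shell command to move; the robot and the scene stay as the last step left them, time stands still between calls to the robot, and variables do not carry over. Pictures are saved under pics/ and viewed, at most 10 in all, crops included, and the job is handed in when it is done.

```bash
mkdir -p pics
python3 - <<'E'
from station import env
import cv2,numpy as np
for n in("scene","top"):
    m=env.camera_model(n);print(n,m)
    cv2.imwrite(f"pics/{n}0.png",env.snapshot(n)[:,:,::-1])
o=env.get_obs();print(o)
E
```

```text
scene {'fovy': 49.181815334452814, 'cx': 253.74844130146, 'cy': 185.50468926833435, 'extrinsics': array([[ 0.63264641, -0.51921146,  0.57461115,  1.2839248 ],
       [ 0.77439902,  0.43182962, -0.46241684, -0.5964326 ],
       [-0.00804199,  0.73752467,  0.67527231,  1.00197542],
       [ 0.        ,  0.        ,  0.        ,  1.        ]])}
top {'fovy': 52.66199796471721, 'cx': 254.21519128978264, 'cy': 194.82044470632047, 'extrinsics': array([[ 0.00759378,  0.98880403, -0.14902657,  0.38746587],
       [-0.99995754,  0.00828701,  0.0040313 , -0.01454866],
       [ 0.00522115,  0.14898963,  0.98882497,  1.2584048 ],
       [ 0.        ,  0.        ,  0.        ,  1.        ]])}
{'t': 0.1, 'q': array([ 1.26512115,  0.32176642, -0.07009136,  1.45154813,  0.02262759,
        1.370802  , -0.05691236]), 'joint_vel': array([-0.00123802, -0.00203332,  0.0002029 , -0.00309506,  0.00109224,
        0.00078295, -0.00090082]), 'joint_efforts': array([ 2.88977953e-04, -4.94875288e+01, -3.83938355e-01, -3.15209877e+01,
        1.29357458e-02,  7.51167914e-03, -2.94230142e-05]), 'position': array([ 0.20412813, -0.61661039,  0.23032399]), 'tool_rot': array([ 9.87242650e-01,  1.59220590e-01, -1.96146110e-04, -8.46059886e-04]), 'force': array([-0.93443984,  0.60071691,  0.3582641 ]), 'wrist_torque': array([-0.00626447, -0.00309459,  0.00531025]), 'gripper_force': 0.0, 'finger_gap': 0.08540504332059685}
```

View pics/scene0.png

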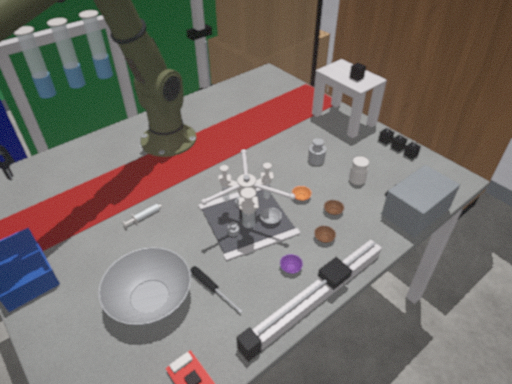

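View pics/top0.png

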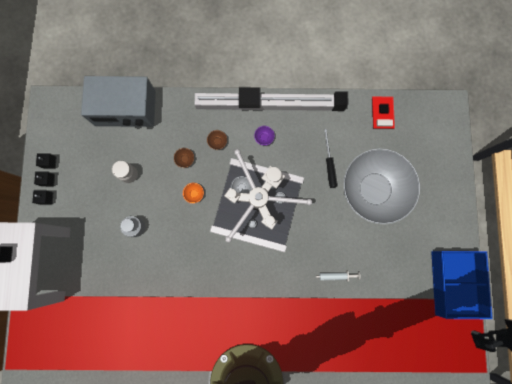

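Scene view: carousel hub near (247,183), steel dish near (270,216). Top view: hub (259,197), dish near (240,186), thick syringe near (273,175). Dish look-alikes: orange (194,192), brown (185,157) and (217,140), purple (265,135). I'll check the choice in one close crop.

Run:
```python
import cv2,numpy as np
a=cv2.imread("pics/scene0.png")[140:260,190:310];b=cv2.imread("pics/top0.png")[140:260,200:320]
cv2.imwrite("pics/crop0.png",np.hstack([cv2.resize(x,(400,400),interpolation=cv2.INTER_CUBIC) for x in(a,b)]))
```

```text
(no output)
```

View pics/crop0.png

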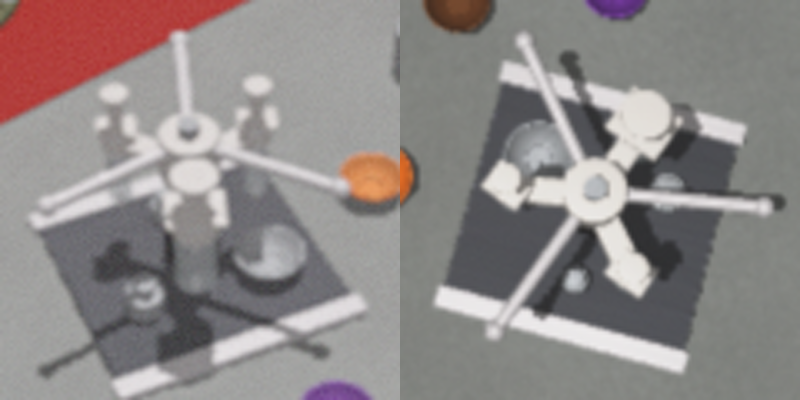

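The crop shows (top) spoke tips at crop px (122,40), (368,206) and (92,332), the pin at (196,187), the thick disc at (245,115), and the steel dish at about (138,155). The steel dish is the only grey one. The scene view agrees, with the dish rim at (271,250).

```bash
cat > h.py <<'E'
from station import env
import numpy as np
def ray(n,u,v):
    m=env.camera_model(n);f=192/np.tan(np.radians(m["fovy"]/2));E=m["extrinsics"]
    return E[:3,3],E[:3,:3]@np.array([(u-m["cx"])/f,-(v-m["cy"])/f,-1])
def atz(n,u,v,z):
    o,d=ray(n,u,v);return o+d*(z-o[2])/d[2]
def tri(a,b):
    (o1,d1),(o2,d2)=ray("top",*a),ray("scene",*b)
    s=np.linalg.lstsq(np.c_[d1,-d2],o2-o1,rcond=None)[0];p,q=o1+s[0]*d1,o2+s[1]*d2
    return (p+q)/2,np.linalg.norm(p-q)
E
python3 - <<'E'
from h import *
np.set_printoptions(precision=4,suppress=True)
T=lambda x,y:(200+x*.3-.35,140+y*.3-.35);S=lambda x,y:(190+x*.3-.35,140+y*.3-.35)
P={'spA':((122,40),(343,188),.165),'spB':((368,206),(47,205),.165),'spC':((92,332),(178,38),.165),'pin':((196,185),(188,125),.187),'thick':((245,115),(192,178),.193),'dishrim':((138,155),(271,250),.032)}
for k,(t,s,z) in P.items():
    print(k,tri(T(*t),S(*s)),atz('top',*T(*t),z)[:2],atz('scene',*S(*s),z)[:2])
print([atz('top',*T(x,y),.01)[:2] for x,y in((100,65),(345,135),(35,300),(285,368))])
E
```

```text
spA (array([0.6781, 0.0339, 0.1654]), np.float64(0.00034186447692893985)) [0.6783 0.034 ] [0.6777 0.034 ]
spB (array([ 0.5345, -0.1767,  0.1685]), np.float64(0.0017513444212405868)) [ 0.5345 -0.178 ] [ 0.5318 -0.1742]
spC (array([0.4248, 0.0541, 0.1677]), np.float64(0.0031525673552614485)) [0.4258 0.0556] [0.4212 0.0548]
pin (array([ 0.5477, -0.0315,  0.1864]), np.float64(0.001830259889637404)) [ 0.5481 -0.0307] [ 0.5478 -0.0327]
thick (array([ 0.6066, -0.073 ,  0.1902]), np.float64(0.0033426231502285708)) [ 0.607  -0.0715] [ 0.6081 -0.0763]
dishrim (array([0.6   , 0.0229, 0.0322]), np.float64(2.3565888419440332e-05)) [0.6001 0.0229] [0.5998 0.023 ]
[array([0.6939, 0.0623]), array([ 0.6255, -0.1795]), array([0.4614, 0.1209]), array([ 0.3984, -0.1196])]
```

Measured: axis ≈ (0.546, -0.030) and spoke 1 at 25.5°, so thick is at -34.5°. The dish is at ≈44.3°, so the carousel must turn about +79° CCW. I'll push spoke 3, now at -94.5°, from its clockwise side. First I align tool x with world x and close the fingers while travelling.

```bash
python3 -m jog '{"delta_rot":[[0,0,0.915],[0,0,0.915],[0,0,0.915],[0,0,0.915],[0,0,0],[0,0,0],[0,0,0],[0,0,0]],"travel":[[0,0,0],[0,0,0],[0,0,0],[0,0,0],[0.6,-1,0],[0.6,-1,0],[0.6,-1,0],[0.6,-1,0]],"hand":[0,0,0,0,0,0,0,0]}'
python3 -m jog '{"delta_rot":[[0,0,0],[0,0,0],[0,0,0],[0,0,0],[0,0,0],[0,0,0],[0,0,0],[0,0,0]],"travel":[[0.6,-1,0],[0.6,-1,0],[0.6,-1,0],[0.6,-1,0],[0.6,-1,0],[0.6,-1,0],[0.6,-1,0],[0.6,-1,0]],"hand":[0,0,0,0,0,0,0,0]}'
python3 - <<'E'
from h import *
C=np.array([.546,-.030])
for a in np.radians([-94.5,-85,-75,-65,-55,-45,-35,-25,-20,-15.5]):
    u=np.array([np.cos(a),np.sin(a)]);t=np.array([-u[1],u[0]]);print(round(np.degrees(a),1),(C+.122*u-.006*t-[.011,.0145]).round(4))
E
```

```text
t: 1.1
position: [0.2767, -0.4957, 0.2308]
tool_rot: [1.0, 0.0, -0.0, -0.0]
force: [-0.3, 0.1, -1.3]
finger_gap: -0.0
gripper_force: 0.0
t: 2.1
position: [0.4204, -0.2558, 0.2309]
tool_rot: [1.0, 0.0, -0.0, -0.0]
force: [0.6, 0.2, -1.0]
finger_gap: -0.0001
gripper_force: 0.0
-94.5 [ 0.5194 -0.1657]
-85.0 [ 0.5397 -0.1666]
-75.0 [ 0.5608 -0.1639]
-65.0 [ 0.5811 -0.1576]
-55.0 [ 0.6001 -0.1479]
-45.0 [ 0.617 -0.135]
-35.0 [ 0.6315 -0.1194]
-25.0 [ 0.643  -0.1015]
-20.0 [ 0.6476 -0.0919]
-15.5 [ 0.651  -0.0829]
```

```bash
python3 -m jog '{"delta_rot":[[0,0,0],[0,0,0],[0,0,0],[0,0,0],[0,0,0],[0,0,0],[0,0,0],[0,0,0]],"travel":[[0.78,-1,0],[0.78,-1,0],[0.78,-1,0],[0,0,0.9],[0,0,0.9],[0,0,0.9],[0.5,0,0],[0.2,0,0]],"hand":[0,0,0,0,0,0,0,0]}'
python3 - <<'E'
from h import *;import cv2
a=env.snapshot("scene")[110:260,180:330];b=env.snapshot("top")[120:270,180:330]
cv2.imwrite("pics/c1.png",np.hstack([cv2.resize(x,(400,400),interpolation=cv2.INTER_CUBIC) for x in(a,b)])[:,:,::-1])
E
```

```text
t: 3.1
position: [0.5132, -0.1669, 0.1513]
tool_rot: [1.0, 0.0, 0.001, 0.0]
force: [-0.2, -0.4, 0.1]
finger_gap: 0.0001
gripper_force: 0.0
```

View pics/c1.png

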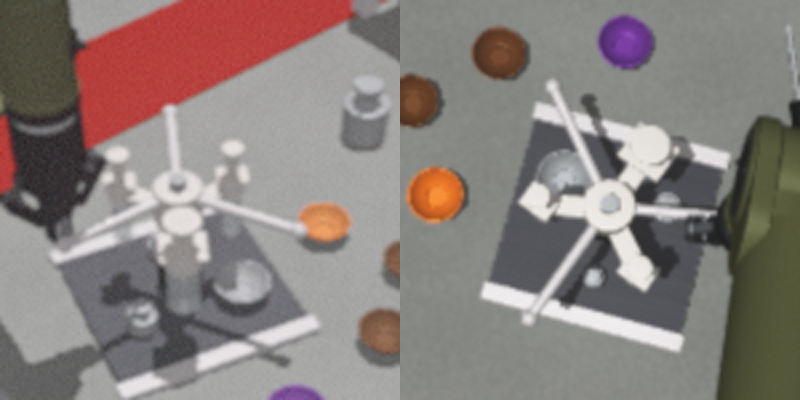

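The finger is beside spoke 3's outer end on its clockwise side, and nothing has been touched. Now I push along the arc.

```bash
python3 -m jog '{"delta_rot":[[0,0,0],[0,0,0],[0,0,0],[0,0,0],[0,0,0],[0,0,0],[0,0,0],[0,0,0]],"travel":[[0.3,0,0],[0.45,0,0],[0.55,0,0],[0.7,-0.1,0],[0.68,-0.23,0],[0.6,-0.33,0],[0.5,-0.4,0],[0.2,-0.2,0]],"hand":[0,0,0,0,0,0,0,0]}'
python3 - <<'E'
from h import *;import cv2
a=env.snapshot("scene")[110:260,180:330];b=env.snapshot("top")[120:270,180:330]
cv2.imwrite("pics/c2.png",np.hstack([cv2.resize(x,(400,400),interpolation=cv2.INTER_CUBIC) for x in(a,b)])[:,:,::-1])
E
```

```text
t: 4.2
position: [0.6319, -0.1281, 0.1502]
tool_rot: [1.0, 0.001, 0.0, -0.0]
force: [-0.6, -1.1, -0.3]
finger_gap: -0.0003
gripper_force: 0.7
```

View pics/c2.png

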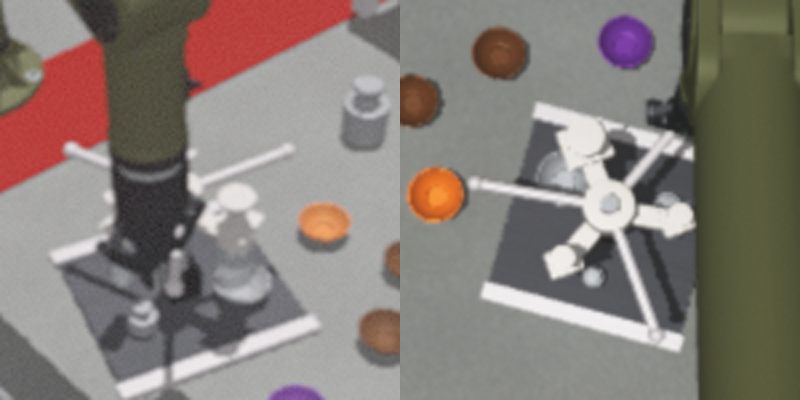

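The carousel has followed: in the top crop spoke 1's tip is at (75,184), spoke 2's at (257,336) and the thick disc at (187,140), beside the dish at (162,172). Next I compute the angle.

```bash
cat >> h.py <<'E'
C=np.array([.546,-.030])
def ang(crop,z=.165):
    p=atz("top",180+crop[0]*.375-.3,120+crop[1]*.375-.3,z)[:2]-C
    return p.round(4),round(np.linalg.norm(p),4),round(np.degrees(np.arctan2(p[1],p[0])),1)
E
python3 - <<'E'
from h import *
print("s1",ang((75,184)),"s2",ang((257,336)),"thick",ang((187,138),.193),"pin",ang((211,201),.187),env.get_obs()["force"])
for a in np.radians([-38,-35,-30,-25,-20,-18,-16]):
    u=np.array([np.cos(a),np.sin(a)]);t=np.array([-u[1],u[0]]);print(round(np.degrees(a),1),(C+.125*u-.006*t-[.011,.0145]).round(4))
E
```

```text
s1 (array([0.0228, 0.1436]), np.float64(0.1454), np.float64(81.0)) s2 (array([-0.1371, -0.0512]), np.float64(0.1463), np.float64(-159.5)) thick (array([0.0682, 0.0239]), np.float64(0.0722), np.float64(19.3)) pin (array([ 0.0023, -0.0018]), np.float64(0.0029), np.float64(-37.7)) [ 0.51108563 -0.74963056  0.19897253]
-38.0 [ 0.6298 -0.1262]
-35.0 [ 0.634  -0.1211]
-30.0 [ 0.6403 -0.1122]
-25.0 [ 0.6458 -0.1028]
-20.0 [ 0.6504 -0.0929]
-18.0 [ 0.652  -0.0888]
-16.0 [ 0.6535 -0.0847]
```

```bash
python3 -m jog '{"delta_rot":[[0,0,0],[0,0,0],[0,0,0],[0,0,0],[0,0,0],[0,0,0],[0,0,0],[0,0,0]],"travel":[[0.15,-0.23,0],[0.13,-0.23,0],[0.13,-0.23,0],[0.1,-0.23,0],[0.1,-0.2,0],[0.07,-0.17,0],[0.05,-0.13,0],[0.02,-0.07,0]],"hand":[0,0,0,0,0,0,0,0]}'
python3 - <<'E'
from h import *;import cv2
a=env.snapshot("scene")[110:260,180:330];b=env.snapshot("top")[120:270,180:330]
cv2.imwrite("pics/c3.png",np.hstack([cv2.resize(x,(400,400),interpolation=cv2.INTER_CUBIC) for x in(a,b)])[:,:,::-1])
E
```

```text
t: 5.3
position: [0.6533, -0.0841, 0.1503]
tool_rot: [1.0, 0.0, 0.0, 0.0]
force: [-0.0, -0.5, 0.9]
finger_gap: 0.0001
gripper_force: 0.7
```

View pics/c3.png

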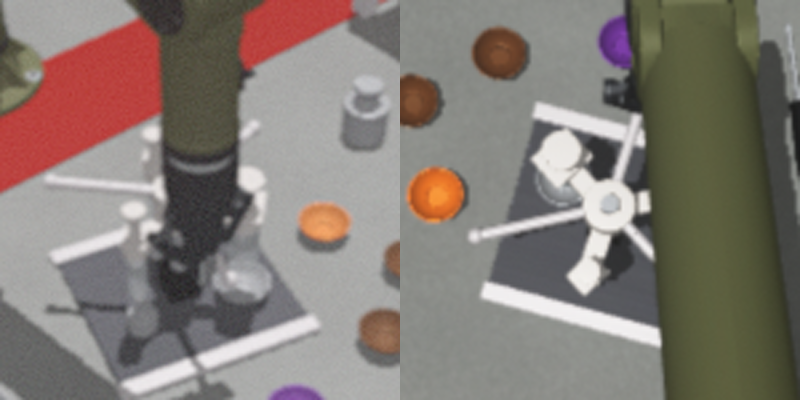

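The thick disc at crop (162,151) is now above the dish, and spoke 1's tip is at (75,236). I'll back off and compute.

```bash
python3 -m jog '{"delta_rot":[[0,0,0],[0,0,0],[0,0,0],[0,0,0],[0,0,0],[0,0,0],[0,0,0],[0,0,0]],"travel":[[0,0.3,0],[0.2,0.6,0],[0.3,0.8,0],[0,0,-0.8],[0,0,-0.9],[0,0,-0.9],[0,0.8,0],[0,0.8,0]],"hand":[0,0,0,0,0,0,0,0]}'
python3 -m jog '{"delta_rot":[[0,0,0],[0,0,0],[0,0,0],[0,0,0],[0,0,0],[0,0,0],[0,0,0],[0,0,0]],"travel":[[0,1,0],[0,1,0],[0,1,0],[0,1,0],[0,0,0],[0,0,0],[0,0,0],[0,0,0]],"hand":[0,0,0,0,0,0,0,0]}'
python3 - <<'E'
from h import *;import cv2
print("s1",ang((75,236)),"thick",ang((162,150),.193))
a=env.snapshot("scene")[110:260,180:330];b=env.snapshot("top")[120:270,180:330]
cv2.imwrite("pics/c4.png",np.hstack([cv2.resize(x,(400,400),interpolation=cv2.INTER_CUBIC) for x in(a,b)])[:,:,::-1])
E
```

```text
t: 6.4
position: [0.6677, -0.1871, 0.2272]
tool_rot: [1.0, -0.001, -0.001, 0.001]
force: [0.2, -0.6, -0.2]
finger_gap: 0.0001
gripper_force: 0.0
t: 7.4
position: [0.6686, -0.3022, 0.2284]
tool_rot: [1.0, 0.001, 0.0, -0.0]
force: [-0.0, 0.0, -0.0]
finger_gap: 0.0001
gripper_force: 0.0
s1 (array([-0.0332,  0.1422]), np.float64(0.146), np.float64(103.1)) thick (array([0.0551, 0.05  ]), np.float64(0.0744), np.float64(42.2))
```

View pics/c4.png

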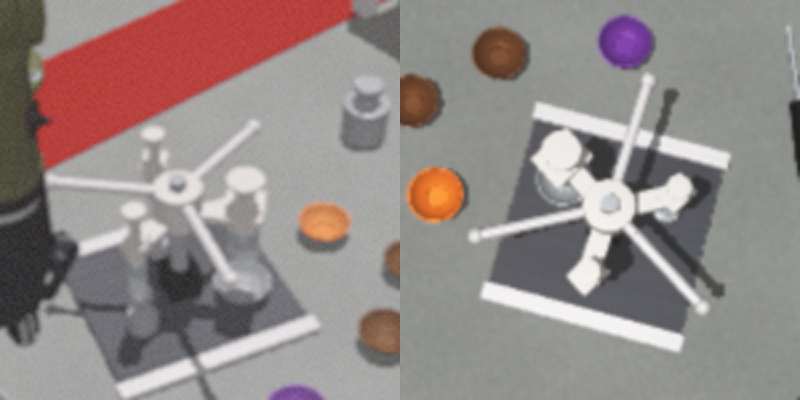

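Arm clear. Top crop: spoke tips (75,236), (301,308) and (247,79), thick disc (163,150). Scene crop: thick disc (245,180), dish rim (242,281).

Run:
```python
from h import *
for c in((75,236),(301,308),(247,79)):print(ang(c))
print("thick top",ang((163,150),.193))
S=lambda x,y:(180+x*.375-.3,110+y*.375-.3)
d=atz("scene",*S(245,180),.193)[:2]-C;print("thick scene",d,np.degrees(np.arctan2(d[1],d[0])))
d=atz("scene",*S(242,281),.032)[:2]-C;print("dish scene",d,np.degrees(np.arctan2(d[1],d[0])))
print("dish top c2",ang((162,174),.032),"c1",ang((163,174),.032))
# dish edges by brightness in the crop c2/c1 scene rows
import cv2
g=cv2.imread("pics/scene0.png",0)[205:230,255:290];print(g[::2])
```

```text
(array([-0.0332,  0.1422]), np.float64(0.146), np.float64(103.1))
(array([-0.1075, -0.0976]), np.float64(0.1452), np.float64(-137.8))
(array([ 0.1402, -0.0406]), np.float64(0.146), np.float64(-16.1))
thick top (array([0.0551, 0.049 ]), np.float64(0.0737), np.float64(41.6))
thick scene [0.05501414 0.0502223 ] 42.39288991214654
dish scene [0.0542386  0.05056608] 42.993090139620726
dish top c2 (array([0.058 , 0.0549]), np.float64(0.0798), np.float64(43.4)) c1 (array([0.058 , 0.0537]), np.float64(0.079), np.float64(42.8))
[[217 220 202 162 119 102 109 107 111 107 109 107 111 105 106 109 110 108
  111 109 106 111 111 119 135 154 158 158 161 162 158 160 161 160 158]
 [190 190 182 149 118 107 109 109 107 109 106 109 110 111 119 123 124 135
  135 129 123 112 109 103 118 131 152 159 160 160 160 159 158 156 162]
 [124 115 111 108 112 109 109 111 112 113 118 118 124 127 146 150 150 158
  156 154 150 145 141 129 116 107 117 133 152 157 160 159 161 158 162]
 [107  98 109 111 109 104 112 108 112 119 113 123 123 139 154 163 166 160
  157 153 147 149 147 146 143 129 115 110 133 150 159 157 157 160 1
[... 609 characters left out ...]
  68  87 112 138 161 171 180 186 186 186 186 187
  181 175 166 160 148 119  92  89 102 111 108 108 114 107 110 110 116]
 [103  97 102 107 105  95  77  68  69  75  83  99 116 123 128 133 134 137
  127 120 102  84  71  69  79  93 108 112 108 109 106 109 108 107 111]
 [111 106 109 109 108 105  95  75  69  71  69  67  66  65  70  71  64  74
   73  63  67  66  72  80 103 101 107 114 110 110 111 111 107 106 109]
 [108 106 110 112 113 107 109 107 100  91  80  76  68  70  69  69  62  67
   71  74  83  97 101 111 109 112 107 109 106 110 110 112 110 110 110]
 [106 109 108 110 110 114 115 113 111 113 110 105 106 101 105 104 102 102
  104 105 107 111 111 109 111 110 113 109 108 115 109 110 105 112 124]]
```

Thick syringe at 43.1°, dish at 43–44°: within ~2 mm. Now over the plunger.

```bash
python3 -m jog '{"delta_rot":[[0,0,0],[0,0,0],[0,0,0],[0,0,0],[0,0,0],[0,0,0],[0,0,0],[0,0,0]],"travel":[[-0.2,-1,0],[-0.2,-1,0],[-0.2,-1,0],[-0.2,-1,0],[-0.2,-1,0],[-0.2,-1,0],[-0.2,-1,0],[-0.2,-1,0]],"hand":[0,0,0,0,0,0,0,0]}'
python3 -m jog '{"delta_rot":[[0,0,0],[0,0,0],[0,0,0],[0,0,0],[0,0,0],[0,0,0],[0,0,0],[0,0,0]],"travel":[[-0.22,-0.95,0],[-0.22,-0.95,0],[-0.22,-0.85,0],[0,0,0],[0,0,0.3],[0,0,0.3],[0,0,0],[0,0,0]],"hand":[0,0,0,0,0,0,0,0]}'
python3 - <<'E'
from h import *;import cv2
a=env.snapshot("scene")[110:260,180:330];b=env.snapshot("top")[120:270,180:330]
cv2.imwrite("pics/c5.png",np.hstack([cv2.resize(x,(400,400),interpolation=cv2.INTER_CUBIC) for x in(a,b)])[:,:,::-1])
E
```

```text
t: 8.5
position: [0.6199, -0.0621, 0.2286]
tool_rot: [1.0, 0.001, 0.0, 0.0]
force: [-0.5, 0.5, -0.2]
finger_gap: -0.0002
gripper_force: 0.0
t: 9.5
position: [0.6004, 0.0186, 0.2101]
tool_rot: [1.0, -0.0, -0.0, -0.0]
force: [0.6, 0.5, -0.3]
finger_gap: 0.0001
gripper_force: 0.0
```

View pics/c5.png

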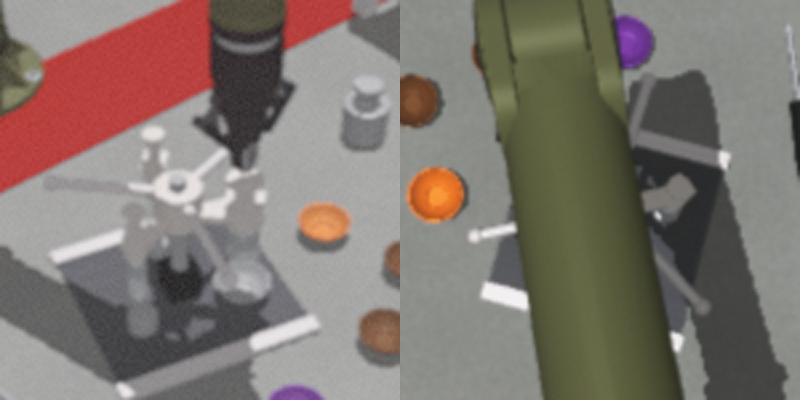

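The fingertip is right above the thick disc (scene crop (245,165)), and the carousel hasn't moved. Now I press.

```bash
python3 -m jog '{"delta_rot":[[0,0,0],[0,0,0],[0,0,0],[0,0,0],[0,0,0],[0,0,0],[0,0,0],[0,0,0]],"travel":[[0,-0.07,0.3],[0,0,0.2],[0,0,0.2],[0,0,0.15],[0,0,0.15],[0,0,0.15],[0,0,0.1],[0,0,0.05]],"hand":[0,0,0,0,0,0,0,0]}'
```

```text
t: 10.6
position: [0.6003, 0.0213, 0.1711]
tool_rot: [1.0, 0.0, -0.0, -0.0]
force: [-1.7, 0.7, 3.7]
finger_gap: 0.0001
gripper_force: 1.9
```

```bash
python3 -m jog '{"delta_rot":[[0,0,0],[0,0,0],[0,0,0],[0,0,0],[0,0,0],[0,0,0],[0,0,0],[0,0,0]],"travel":[[0,0,0.03],[0,0,0.03],[0,0,0],[0,0,0],[0,0,0],[0,0,0],[0,0,0],[0,0,0]],"hand":[0,0,0,0,0,0,0,0]}'
```

```text
t: 11.6
position: [0.6007, 0.021, 0.1701]
tool_rot: [1.0, 0.0, 0.0, 0.0]
force: [-2.6, -0.1, 6.1]
finger_gap: -0.0004
gripper_force: 2.8
```

The plunger is at its stop (0.170 m, force rising). Now I lift straight up, move clear and look.

```bash
python3 -m jog '{"delta_rot":[[0,0,0],[0,0,0],[0,0,0],[0,0,0],[0,0,0],[0,0,0],[0,0,0],[0,0,0]],"travel":[[0,0,-0.1],[0,0,-0.3],[0,0,-0.8],[0,0,-1],[0,0,-0.5],[0.2,1,0],[0.2,1,0],[0.2,1,0]],"hand":[0,0,0,0,0,0,0,0]}'
python3 -m jog '{"delta_rot":[[0,0,0],[0,0,0],[0,0,0],[0,0,0],[0,0,0],[0,0,0],[0,0,0],[0,0,0]],"travel":[[0.2,1,0],[0.2,1,0],[0.2,1,0],[0.2,1,0],[0.2,1,0],[0.2,1,0],[0.2,1,0],[0,0,0]],"hand":[0,0,0,0,0,0,0,0]}'
python3 - <<'E'
from h import *;import cv2
a=env.snapshot("scene")[110:260,180:330];b=env.snapshot("top")[120:270,180:330]
cv2.imwrite("pics/c6.png",np.hstack([cv2.resize(x,(400,400),interpolation=cv2.INTER_CUBIC) for x in(a,b)])[:,:,::-1])
E
```

```text
t: 12.6
position: [0.6184, -0.0699, 0.2502]
tool_rot: [1.0, 0.0, -0.0, 0.0]
force: [0.2, 0.6, 0.6]
finger_gap: 0.0002
gripper_force: 0.0
t: 13.6
position: [0.6595, -0.2828, 0.249]
tool_rot: [1.0, -0.002, -0.001, 0.001]
force: [-0.5, -0.8, -1.0]
finger_gap: 0.0
gripper_force: 0.0
```

View pics/c6.png

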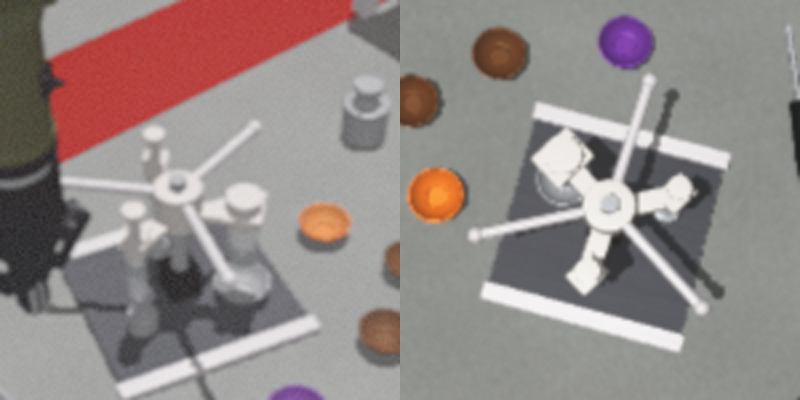

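The disc now sits low at scene crop (245,196). The spoke tips are unchanged at (75,236), (248,79) and (301,308), and the arm is clear. Handing in.

```bash
python3 -c "
from station import env
print(env.sign_off())"
```

```text
the job is handed in; nothing more can be done
None
```

I turned the carousel by spoke 3 until the thick syringe hung about 2 mm or less from the dish's centre by camera, pressed its plunger to the 170 mm stop, moved clear and handed the job in; sign-off gave no verdict.

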